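Scrap the failed battery packs

ROBOT

A 6-joint arm with a two-finger parallel gripper is mounted at the origin on the work surface. World frame = base frame: x ahead of the robot, y to its left, z up, the work surface at z = 0. Lengths are in m, angles in rad, forces in N, time in s.
With the tool pointing down it reaches from about 0.275 to 1 m from the base axis. Payload 8.4 kg.
Tool frame: the origin (TCP) lies on the centre line of the jaws, within the pads' length; the fingertips stand 17 mm ahead of it and the grasp point (between the pads) lies 2 mm behind it (bot.tcp_to_tips is the y of the fingertips in the tool frame, in m); y points along the fingers, z is the direction in which the jaws open and shut, and the axes are right-handed (so a half turn about y gives the same grasp; the last joint's range is limited). The gripper opens to 85 mm and grips with 20 to 120 N. Pads are 22 mm wide; open, the fingers measure 114 mm over their backs; the gripper's body (76 mm by 85 mm) begins 54 mm behind the grasp point. The pads swing forward as they close: fully open they stand 13 mm farther back than shut.
Start: joints at [-1.349, 0.353, 1.633, -0, 1.155, -0.002], TCP at [0.139, -0.609, 0.248] pointing down, gripper open.
Joint ranges: [-2.63, 2.63], [-0.92, 2.1], [0.06, 2.66], [-1.3, 4.44], [0, 2.69], [-3.02, 3.02]. Speed limits (rad/s): [2.22, 2.22, 2.79, 3.14, 3.14, 3.14].

INTERFACE

Orientations are given as a unit quaternion [x, y, z, w].
In Python, from workcell import bot, hand, kinematics, get_obs, vision, hand_in gives the robot as it stands. The module is installed in compiled form; this text tells all that it offers. Calls block until the motion is done:
- bot.reach(position, orientation): joint-space move of the TCP to a pose.
- bot.servo_line(position, ori=None, velocity=0.15): straight line of the TCP; ori=None keeps the orientation; velocity is the mean speed in m/s.
- bot.goto_joints(angles): joint-space move.
- hand.move_gripper(opening, strength=None): finger opening in m; strength is the grip in N (None keeps the last); returns when the fingers have stopped.
- bot.dwell(seconds).
- kinematics.solve_ik(position, orientation): joint angles nearest the present ones, or None.
- get_obs(): the state.
- vision.read_camera(name): name is "scene" or "top" or "wrist"; returns a dict with "frame" (480x640x3 uint8, red, green, blue), "intrinsics" (3x3 intrinsics, pixels), "view" (4x4, takes a point from world to camera coordinates). Camera axes: x right, y down, z forward; pixel columns grow to the right and rows downward; lengths in m; the calibration is good to about 2 mm. A picture is of the moment at which its call begins. There is no depth.
A pose or a line that the arm cannot do raises bot.IKError and nothing moves.
- hand_in(): hands the job in, once; it reports no verdict.
The state is a dict: "time_s": time; "joint_pos": joint angles; "joint_vel": joint speeds; "joint_efforts": joint torques, N m; "position": TCP position; "orientation": TCP orientation; "wrist_force": force on the tool from outside, world axes, zero at the start; "ft_torque": the same for the moment, N m; "gripper_width": finger opening in m.
Only numpy, scipy, OpenCV 4.12 (cv2) and the standard library are available. Lean on these libraries where they do the work, as an engineer would, in place of code of your own. Each camera call takes 0.05 s, during which the arm holds its last target.

TASK

On the radio-room bench, take the two failed battery packs (red tops) out of the test rack and post them, one at a time, through the sprung flap in the yellow top of the recycling box: push the flap in and keep it held open while you let each pack drop inside, then let the flap spring shut again before the next. Leave the good green-topped packs standing in their rack and do not shift the other things on the bench.

Things in the scene. Friction and masses are not known exactly. Their poses are not given: they have to be found in the camera images.
- red_a: battery pack for a handset radio, black block 55 mm (its x, width) by 18 mm (its y, thickness) by 100 mm tall, about 0.15 kg, its top 26 mm red; stands upright in a pocket of the rack; origin at the centre of its underside, z up to the coloured end. A failed pack, to be scrapped.
- red_b: battery pack for a handset radio, black block 55 mm (its x, width) by 18 mm (its y, thickness) by 100 mm tall, about 0.15 kg, its top 26 mm red; stands upright in a pocket of the rack; origin at the centre of its underside, z up to the coloured end. A failed pack, to be scrapped.
- green_a: battery pack for a handset radio, black block 55 mm (its x, width) by 18 mm (its y, thickness) by 100 mm tall, about 0.15 kg, its top 26 mm green; stands upright in a pocket of the rack; origin at the centre of its underside, z up to the coloured end. A good pack, stays in the rack.
- green_b: battery pack for a handset radio, black block 55 mm (its x, width) by 18 mm (its y, thickness) by 100 mm tall, about 0.15 kg, its top 26 mm green; stands upright in a pocket of the rack; origin at the centre of its underside, z up to the coloured end. A good pack, stays in the rack.
- red_a_mid (a point): centre of pack red_a, 50 mm above its underside
- red_b_mid (a point): centre of pack red_b, 50 mm above its underside
- rack: fixed black and grey test rack, 100 mm (x) by 236 mm (y), 40 mm high, with four pockets in a row along its y, 50 mm apart; pocket floor 10 mm above the bench, pockets 30 mm deep and about 60 by 22 mm, so a pack is free to be lifted straight up and its upper 70 mm stands clear; origin at the centre of its underside. Each pack stands with its width along the rack's x; any pack may be in any pocket
- bin: fixed grey steel recycling box with a yellow top, 220 mm (x) by 240 mm (y), 210 mm high, hollow; origin at the centre of its underside, z up. Its hidden floor slopes from about 90 mm high on its -x side to the bench on its +x side, so packs slide away from the slot. The walls are 5 mm and the top 6 mm thick
- slot (a point): centre of the slot, level with the box's top face; axes as the box: the slot is 76 mm wide along x and 170 mm long along y, filled by the orange flap. The flap is hinged along the slot's -x long edge (38 mm from this point); its free edge, with a black stripe, is on the +x side. A gripper closing along y can put its fingers in with the pack, so that they keep the flap down
- flap (a joint): angle of the orange flap, rad: 0 shut, flush with the top; grows as it is pushed down into the box, to 1.45, almost hanging. 74 mm from hinge to free edge. About 4 N down at the free edge starts it, 5 N keeps it open, more nearer the hinge; a pack's weight alone does not open it. Left alone it snaps shut; a pack let go with the fingers still above the slot may be caught by it
- mug: white mug, 80 mm across, 90 mm high, on the bench; not to be moved
- apple: red apple, 72 mm across, 62 mm high, on the bench; not to be moved
- handset: black handset radio standing upright, 36 by 62 by 115 mm with a 70 mm aerial; not to be moved
- driver: yellow-handled screwdriver lying on the bench; not to be moved
- torch: dark torch lying on the bench, 170 mm long, 47 mm thick; not to be moved
There are look-alikes about, which are no part of the job. Leave any white look-alike of the green_b alone. What is shaped like the red_a but purple is not meant.

How it is judged:
By the outcome, as a careful person would: the job done as asked, in the order asked, and still so for the second after the job is handed in, with the robot touching nothing.
It also fails if it takes over 64 s, if anything falls off the work surface, if the arm or the gripper's body presses on something with over 40 N, if the wrist force passes 120 N, or if a joint passes its speed limit or range.

## Working session

There is one attempt and no reset: what is moved stays moved. The work goes in short steps, each a Python script; the robot and the scene stay as the last script left them, time stands still between calls to the robot, and variables do not carry over. Pictures are saved under pics/ and viewed, and the job is handed in when it is done.

```bash
mkdir -p pics; ls; python3 - <<'E'
from workcell import bot,hand,get_obs,vision
import cv2,pickle
d={}
for n in ["scene","top","wrist"]:
    c=vision.read_camera(n); d[n]=c
    cv2.imwrite(f"pics/{n}0.png",c["frame"][:,:,::-1])
pickle.dump(d,open("cams0.pkl","wb"))
import numpy as np
np.set_printoptions(suppress=True,precision=4)
for n in d: print(n,d[n]["intrinsics"],d[n]["view"])
print(get_obs(), bot.tcp_to_tips)
E
```

```text
pics
scene [[474.5546   0.     318.6429]
 [  0.     474.5546 240.6291]
 [  0.       0.       1.    ]] [[-0.198   0.9802  0.0039  0.2129]
 [ 0.5534  0.1151 -0.8249 -0.1944]
 [-0.8091 -0.1611 -0.5652  1.5227]
 [ 0.      0.      0.      1.    ]]
top [[450.65     0.     321.0205]
 [  0.     450.65   242.5494]
 [  0.       0.       1.    ]] [[ 0.0223 -0.9997  0.0075 -0.094 ]
 [-0.9866 -0.0232 -0.1616  0.5797]
 [ 0.1617 -0.0038 -0.9868  1.133 ]
 [ 0.      0.      0.      1.    ]]
wrist [[385.2824   0.     318.2224]
 [  0.     385.2824 238.2369]
 [  0.       0.       1.    ]] [[ 0.2222 -0.975  -0.0011 -0.6243]
 [-0.9286 -0.2119  0.3047 -0.0389]
 [-0.2973 -0.0667 -0.9525  0.3796]
 [ 0.      0.      0.      1.    ]]
{'time_s': 0.15, 'joint_pos': array([-1.3494,  0.3535,  1.634 , -0.    ,  1.1552, -0.0024]), 'joint_vel': array([-0.0002, -0.0017, -0.0036,  0.0013,  0.0008, -0.0004]), 'joint_efforts': array([  0.0006, -60.5635, -34.2337,   0.0001,   0.0061,  -0.    ]), 'position': array([ 0.1386, -0.6091,  0.2477]), 'orientation': array([-0.079 ,  0.7031, -0.7023,  0.0789]), 'wrist_force': array([-0.6462, -0.1518,  0.4334]), 'ft_torque': array([-0.0012, -0.012 , -0.004 ]), 'gripper_width': 0.08541240178749866} 0.017
```

View pics/scene0.png

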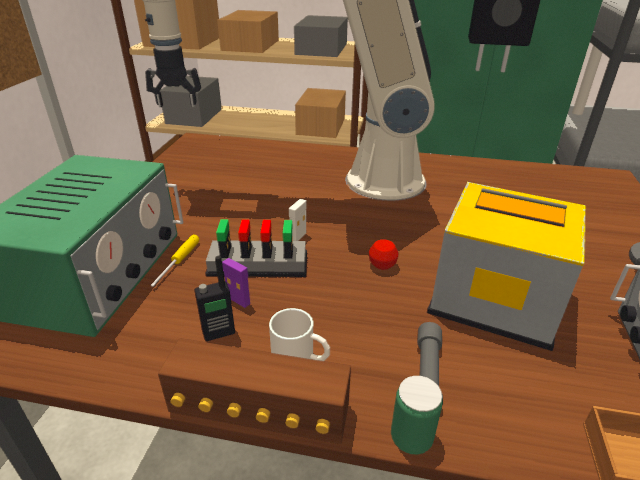

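View pics/top0.png

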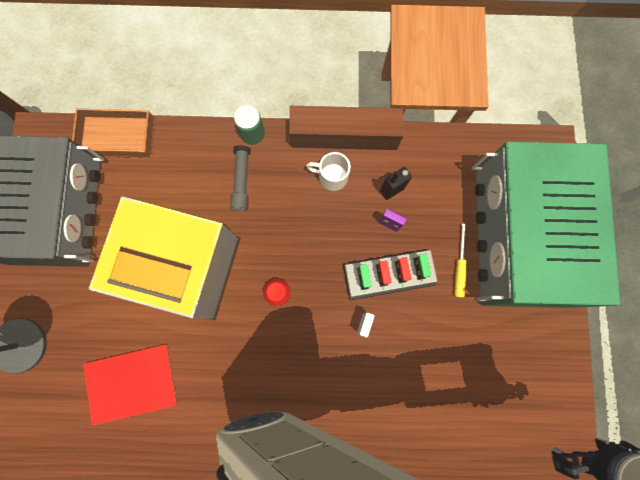

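View pics/wrist0.png

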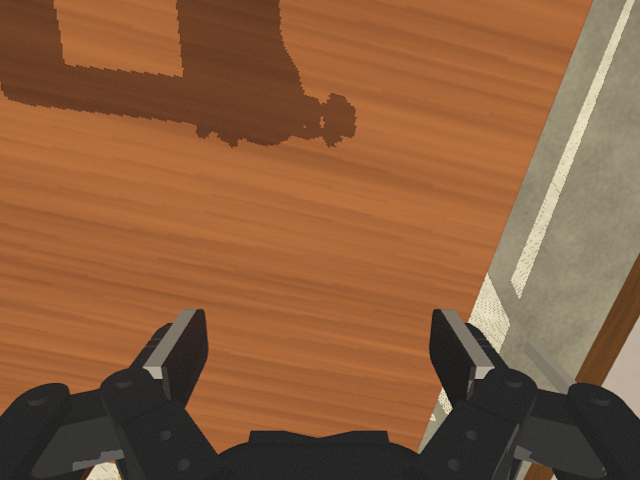

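Scene: the rack packs from left to right in the top view are green (365,275), red (385,271), red (403,268) and green (424,265). The look-alikes are white (366,324) and purple (393,219), both outside the rack. The flap is at about (150,272) in the yellow box top. The red apple (277,292) and the red sheet (130,385) aren't packs.

```bash
cat > h.py <<'E'
import numpy as np,cv2,pickle
np.set_printoptions(suppress=True,precision=4)
def ray(c,uv,z):
    K,V=c["intrinsics"],c["view"];R,t=V[:3,:3],V[:3,3]
    o=-R.T@t; d=R.T@np.linalg.inv(K)@np.array([uv[0],uv[1],1.])
    return o+d*(z-o[2])/d[2]
def proj(c,p):
    q=c["intrinsics"]@(c["view"][:3,:3]@np.asarray(p)+c["view"][:3,3]); return q[:2]/q[2]
def blobs(c,lo,hi,amin=30):
    hsv=cv2.cvtColor(c["frame"],cv2.COLOR_RGB2HSV)
    m=cv2.inRange(hsv,np.array(lo),np.array(hi))
    cs,_=cv2.findContours(m,cv2.RETR_EXTERNAL,cv2.CHAIN_APPROX_NONE)
    return [k for k in cs if cv2.contourArea(k)>amin],m
E
python3 - <<'E'
from h import *
d=pickle.load(open("cams0.pkl","rb"))
for n in ["top","scene"]:
    c=d[n]
    for nm,lo,hi,z in [("yellow",(24,150,120),(34,255,255),.21),("orange",(10,200,180),(22,255,255),.21),("red",(0,200,90),(6,255,255),.11),("green",(50,180,80),(70,255,255),.11)]:
        for k in blobs(c,lo,hi)[0]:
            x,y,w,h=cv2.boundingRect(k)
            if nm=="yellow":
                k=cv2.convexHull(k)
                a=cv2.approxPolyDP(k,6,True)[:,0]
                print(n,nm,(x,y,w,h),[(tuple(p),ray(c,p,z)[:2]) for p in a] if w>50 else "")
            else:
                P=np.array([ray(c,p,z)[:2] for p in k[:,0]],np.float32)
                r=cv2.minAreaRect(P*1000); print(n,nm,(x,y,w,h),r)
t=d["top"]["frame"][:,:,::-1]
cv2.imwrite("pics/crop1.png",cv2.resize(np.hstack([t[235:310,335:445],t[235:310,95:205]]),None,fx=3.6,fy=3.6,interpolation=cv2.INTER_CUBIC))
s=d["scene"]["frame"][:,:,::-1]
cv2.imwrite("pics/crop2.png",cv2.resize(s[190:290,195:315],None,fx=6,fy=6,interpolation=cv2.INTER_CUBIC))
E
```

```text
top yellow (457, 260, 9, 37) 
top yellow (91, 200, 128, 115) [((np.int32(123), np.int32(200)), array([0.6428, 0.3738])), ((np.int32(218), np.int32(225)), array([0.5899, 0.154 ])), ((np.int32(189), np.int32(314)), array([0.3896, 0.2057])), ((np.int32(92), np.int32(287)), array([0.4437, 0.4236]))]
top red (103, 350, 43, 34) ((277.138916015625, 373.41424560546875), (64.92493438720703, 94.5014877319336), 32.45616149902344)
top red (264, 279, 26, 27) ((447.1401062011719, 25.107065200805664), (60.568058013916016, 59.634456634521484), 46.684486389160156)
scene yellow (172, 235, 27, 28) 
scene yellow (448, 183, 138, 81) [((np.int32(464), np.int32(188)), array([0.4172, 0.1898])), ((np.int32(474), np.int32(183)), array([0.3884, 0.2128])), ((np.int32(584), np.int32(205)), array([0.4426, 0.4285])), ((np.int32(583), np.int32(261)), array([0.6492, 0.3778])), ((np.int32(448), np.int32(230)), array([0.5964, 0.1518]))]
scene orange (477, 192, 89, 32) ((475.99951171875, 298.6367492675781), (167.80079650878906, 61.914306640625), 75.78199005126953)
scene red (369, 239, 30, 31) ((556.54833984375, 34.809940338134766), (109.62152099609375, 61.244014739990234), 6.413198947906494)
scene red (260, 219, 11, 23) ((519.3436279296875, -237.09812927246094), (92.68018341064453, 22.4699649810791), 16.24969482421875)
scene red (238, 219, 12, 23) ((529.0989990234375, -284.28594970703125), (91.42792510986328, 24.855257034301758), 11.746747970581055)
scene green (283, 221, 9, 21) ((513.3016357421875, -187.17214965820312), (82.91602325439453, 18.084449768066406), 14.168158531188965)
scene green (217, 220, 12, 21) ((539.1671752929688, -331.2698669433594), (83.14795684814453, 23.4826717376709), 11.078374862670898)
```

View pics/crop1.png

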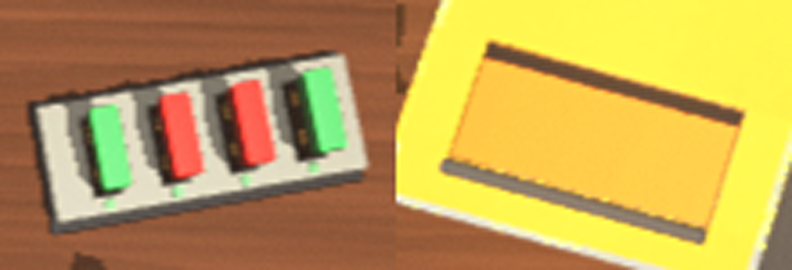

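View pics/crop2.png

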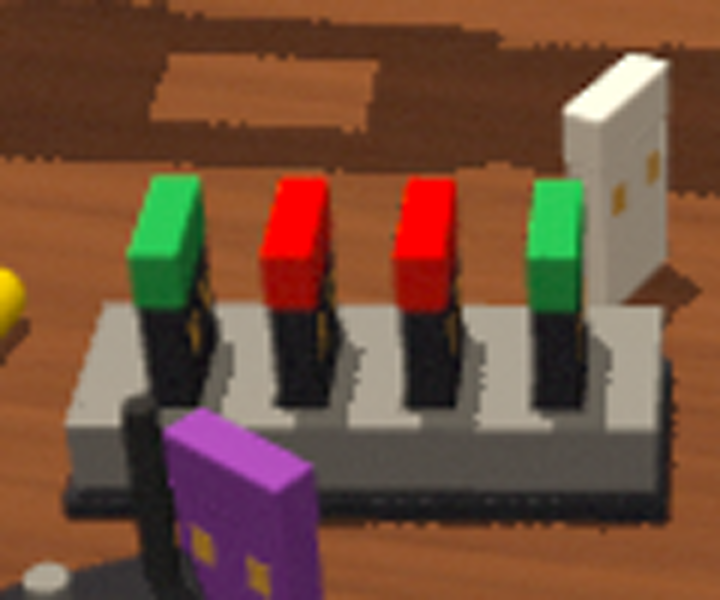

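```bash
python3 - <<'E'
from h import *
d=pickle.load(open("cams0.pkl","rb"))
s=d["scene"]["frame"][:,:,::-1]
t=d["top"]["frame"][:,:,::-1]
cv2.imwrite("pics/crop3.png",cv2.resize(s[175:275,435:595],None,fx=5,fy=5,interpolation=cv2.INTER_NEAREST))
cv2.imwrite("pics/crop4.png",cv2.resize(t[190:325,85:245],None,fx=4.4,fy=4.4,interpolation=cv2.INTER_NEAREST))
E
```

```text
(no output)
```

View pics/crop3.png

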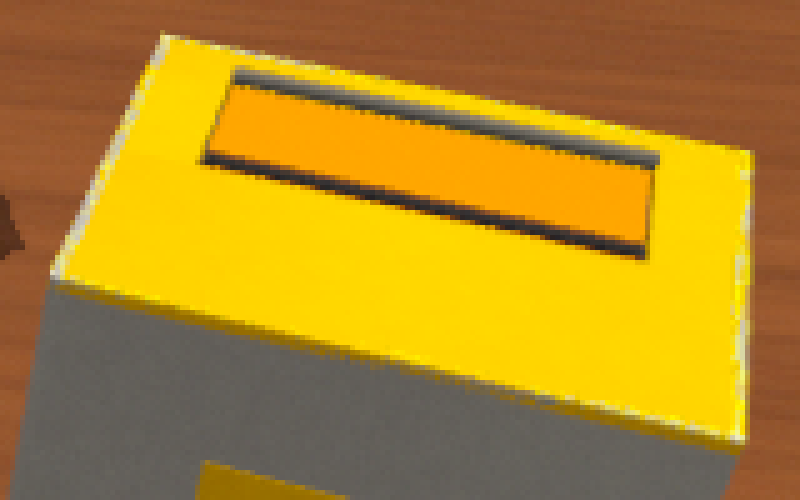

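View pics/crop4.png

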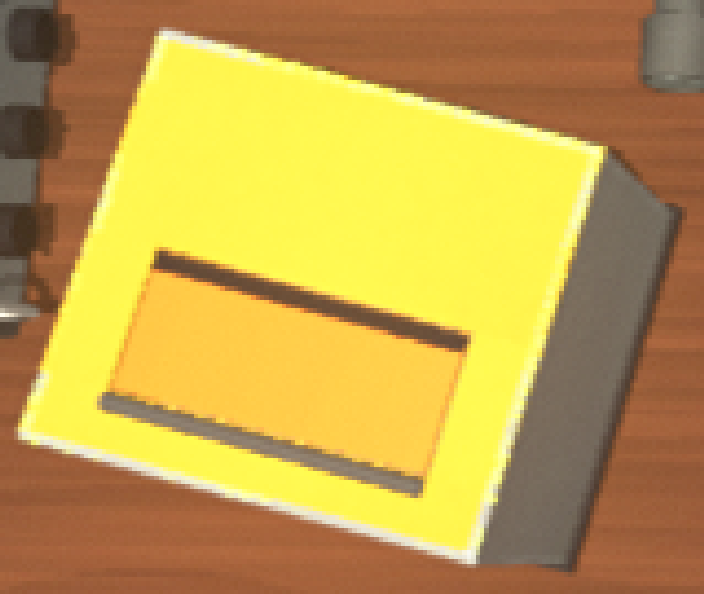

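```bash
python3 - <<'E'
from h import *
d=pickle.load(open("cams0.pkl","rb"))
T,S=d["top"],d["scene"]
def pts(c,L,s,o,z): return np.array([ray(c,(np.array(p)/s+np.array(o)-0.5*0),z)[:2] for p in L])
def rep(n,P):
    print(n,P.tolist() if 0 else P.round(4).tolist(),"ctr",P.mean(0),"edges",[round(float(np.linalg.norm(P[(i+1)%4]-P[i])),4) for i in range(4)],"ang",[round(float(np.degrees(np.arctan2(*(P[(i+1)%4]-P[i])[::-1]))),1) for i in range(4)])
rep("bin T",pts(T,[(163,30),(607,150),(477,563),(20,437)],4.4,(85,190),.21))
rep("bin S",pts(S,[(52,278),(747,443),(752,152),(163,36)],5,(435,175),.21))
rep("slot T",pts(T,[(157,250),(469,335),(418,495),(98,405)],4.4,(85,190),.21))
rep("slot S",pts(S,[(204,163),(645,258),(658,155),(232,68)],5,(435,175),.21))
# rack top (crop1 fx3.6 offset 335,235); 
rep("rack T",pts(T,[(35,105),(344,55),(367,165),(57,220)],3.6,(335,235),.04))
rep("rack S",pts(S,[(66,428),(663,432),(664,306),(103,303)],6,(195,190),.04))
print("cam",-T["view"][:3,:3].T@T["view"][:3,3],-S["view"][:3,:3].T@S["view"][:3,3])
for nm,lo,hi in [("red",(0,150,150),(8,255,255)),("green",(50,120,120),(75,255,255))]:
    for k in blobs(T,lo,hi)[0]:
        x,y,w,h=cv2.boundingRect(k)
        if w<40 and 340<x<440 and 240<y<300:
            P=np.array([ray(T,p,.11)[:2] for p in k[:,0]],np.float32); print(nm,(x,y,w,h),cv2.minAreaRect(P*1000))
# scene top-face corners of pack reds in crop2
rep("packL S",pts(S,[(262,257),(311,257),(328,179),(280,178)],6,(195,190),.11))
rep("packR S",pts(S,[(394,257),(445,257),(457,180),(411,179)],6,(195,190),.11))
for n,p,z in [("apple",(277,292),.031),("mug",(334,172),.09),("white",(366,324),.1),("handset",(398,180),.1)]: print(n,ray(T,p,z))
E
```

```text
bin T [[0.6502, 0.3767], [0.5922, 0.143], [0.3813, 0.1955], [0.4384, 0.4285]] ctr [0.5155 0.2859] edges [0.2408, 0.2174, 0.2399, 0.218] ang [-103.9, 166.0, 76.2, -13.8]
bin S [[0.5995, 0.1469], [0.6566, 0.3783], [0.4438, 0.4309], [0.3874, 0.1991]] ctr [0.5218 0.2888] edges [0.2383, 0.2192, 0.2386, 0.2185] ang [76.1, 166.1, -103.7, -13.8]
slot T [[0.5348, 0.3689], [0.495, 0.2073], [0.4141, 0.2272], [0.4553, 0.3911]] ctr [0.4748 0.2986] edges [0.1665, 0.0833, 0.169, 0.0825] ang [-103.8, 166.2, 75.9, -15.6]
slot S [[0.4992, 0.2092], [0.5388, 0.3699], [0.4544, 0.3924], [0.4123, 0.2269]] ctr [0.4762 0.2996] edges [0.1655, 0.0874, 0.1708, 0.0888] ang [76.2, 165.1, -104.3, -11.5]
rack T [[0.5271, -0.144], [0.5691, -0.3696], [0.489, -0.3849], [0.4444, -0.161]] ctr [ 0.5074 -0.2649] edges [0.2295, 0.0815, 0.2283, 0.0844] ang [-79.4, -169.2, 101.3, 11.6]
rack S [[0.5735, -0.3668], [0.5293, -0.1414], [0.4457, -0.1599], [0.4904, -0.3851]] ctr [ 0.5097 -0.2633] edges [0.2296, 0.0856, 0.2296, 0.0851] ang [101.1, -167.5, -78.8, 12.4]
cam [ 0.3908 -0.0762  1.2124] [1.3816 0.059  0.6994]
red (379, 26
[... 276 characters left out ...]
888671875, -189.75938415527344), (55.55072021484375, 18.234539031982422), 11.096301078796387)
green (419, 254, 12, 23) ((521.2476196289062, -336.0881652832031), (54.09736251831055, 18.000873565673828), 11.654388427734375)
packL S [[0.5441, -0.2913], [0.5404, -0.2733], [0.4862, -0.2845], [0.4894, -0.3031]] ctr [ 0.515  -0.2881] edges [0.0183, 0.0553, 0.0188, 0.056] ang [101.8, -168.3, -80.5, 12.2]
packR S [[0.534, -0.2429], [0.5301, -0.2242], [0.4767, -0.235], [0.4796, -0.2528]] ctr [ 0.5051 -0.2387] edges [0.0191, 0.0545, 0.018, 0.0553] ang [101.8, -168.6, -80.6, 10.3]
apple [0.4511 0.0311 0.031 ]
mug [ 0.7607 -0.11    0.09  ]
white [ 0.3751 -0.1943  0.1   ]
handset [ 0.7402 -0.2741  0.1   ]
```

```bash
cat >> h.py <<'E'
from scipy.spatial.transform import Rotation as Rn
def ori(deg):
    a=np.radians(deg); z=np.array([np.cos(a),np.sin(a),0]); y=np.array([0,0,-1.])
    return Rn.from_matrix(np.column_stack([np.cross(y,z),y,z])).as_quat()
RA,BA=11.3,76.15
xh=np.array([np.cos(np.radians(BA-90)),np.sin(np.radians(BA-90))]); yh=np.array([-xh[1],xh[0]])
E
python3 - <<'E'
from h import *
from workcell import *
print(Rn.from_quat(get_obs()["orientation"]).as_matrix())
for a in (RA,RA+180): print(a,kinematics.solve_ik([.5033,-.2388,.3],ori(a)))
for a in (BA,BA+180): print(a,kinematics.solve_ik([.5013,.2922,.33],ori(a)))
a=RA+180 if kinematics.solve_ik([.5033,-.2388,.3],ori(RA)) is None else RA
def best(p,as_):
    qs=[(abs(q[5]),a) for a in as_ if (q:=kinematics.solve_ik(p,ori(a))) is not None]; return min(qs)[1]
a=best([.508,-.263,.28],(RA,RA+180)); print(a)
bot.reach([.508,-.263,.30],ori(a))
c=vision.read_camera("wrist"); pickle.dump(c,open("w1.pkl","wb")); cv2.imwrite("pics/w1.png",c["frame"][:,:,::-1])
o=get_obs(); print(o["time_s"],o["position"],o["joint_pos"])
E
```

```text
[[-0.9751 -0.0003  0.222 ]
 [-0.222   0.0011 -0.9751]
 [ 0.     -1.     -0.0011]]
11.3 [-0.4457  0.2004  1.7217 -0.      1.2195 -0.6429]
191.3 [-0.4457  0.2004  1.7217 -0.      1.2195  2.4987]
76.15 [ 0.5252  0.2156  1.6361 -0.      1.2899 -0.8039]
256.15 [ 0.5252  0.2156  1.6361 -0.      1.2899  2.3377]
11.3
2.05 [ 0.5076 -0.2638  0.2999] [-0.4819  0.225   1.6908 -0.0002  1.226  -0.6773]
```

View pics/w1.png

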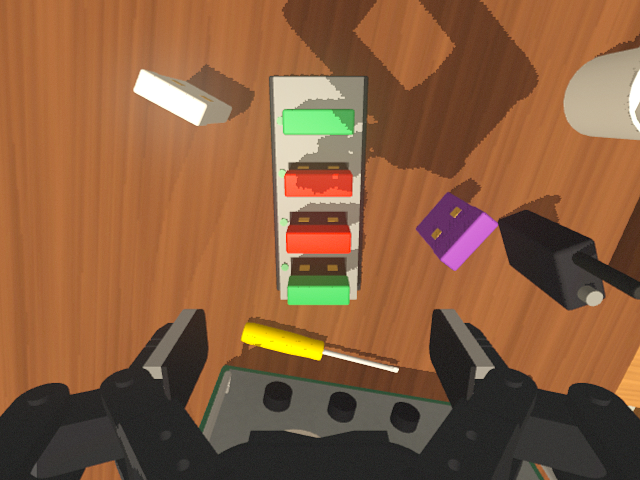

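The wrist view shows the two red packs at (318,183) and (318,240), between the green ones at (318,122) and (318,290). White (175,98) and purple (457,235) stand apart. I'll take positions from these.

```bash
python3 - <<'E'
from h import *
c=pickle.load(open("w1.pkl","rb"))
for nm,lo,hi in [("red",(0,120,60),(8,255,255)),("green",(50,100,60),(75,255,255))]:
    for k in blobs(c,lo,hi,200)[0]:
        x,y,w,h=cv2.boundingRect(k)
        if 270<x<300 and y<310:
            P=np.array([ray(c,p,.11)[:2] for p in k[:,0]],np.float32); r=cv2.minAreaRect(P*1000)
            print(nm,(x,y,w,h),r)
E
```

```text
red (286, 212, 65, 42) ((511.63153076171875, -281.2232666015625), (55.52354431152344, 36.61812973022461), 11.222825050354004)
red (284, 169, 69, 28) ((503.1689758300781, -239.00430297851562), (55.89152526855469, 22.230422973632812), 11.224397659301758)
green (287, 276, 63, 29) ((522.1397094726562, -333.95068359375), (55.61328887939453, 27.56790542602539), 11.221758842468262)
green (283, 109, 72, 26) ((494.09991455078125, -191.9451141357422), (55.58675765991211, 18.72220230102539), 11.22619342803955)
```

```bash
cat >> h.py <<'E'
def pick(p):
    from workcell import bot,hand,get_obs
    bot.reach([p[0],p[1],.22],ori(RA))
    bot.servo_line([p[0],p[1],.080],velocity=.15)
    print("w",get_obs()["wrist_force"])
    hand.move_gripper(.04,50)
    o=get_obs(); print("grip",o["gripper_width"],o["wrist_force"])
    bot.servo_line([p[0],p[1],.34],velocity=.2)
    o=get_obs(); print("lift",o["time_s"],o["gripper_width"],o["wrist_force"])
E
python3 - <<'E'
from h import *
from workcell import *
pick((.5035,-.2395))
s=np.array([.480,.2973])+.022*xh
bot.reach([s[0],s[1],.36],ori(BA))
o=get_obs(); print(o["time_s"],o["position"],o["gripper_width"],o["joint_pos"])
for n in ["wrist","scene"]:
    c=vision.read_camera(n); pickle.dump(c,open(n+"2.pkl","wb")); cv2.imwrite(f"pics/{n}2.png",c["frame"][:,:,::-1])
E
```

```text
w [ 0.1589 -0.1806  0.079 ]
grip 0.054415451917183125 [-2.0587  0.5904  6.3576]
lift 5.3917 0.054333542526821814 [-0.3239  0.331  -2.6116]
7.3167 [0.5018 0.2912 0.3599] 0.054414548223059675 [ 0.5235  0.1962  1.5958 -0.0003  1.3497 -0.8041]
```

View pics/wrist2.png

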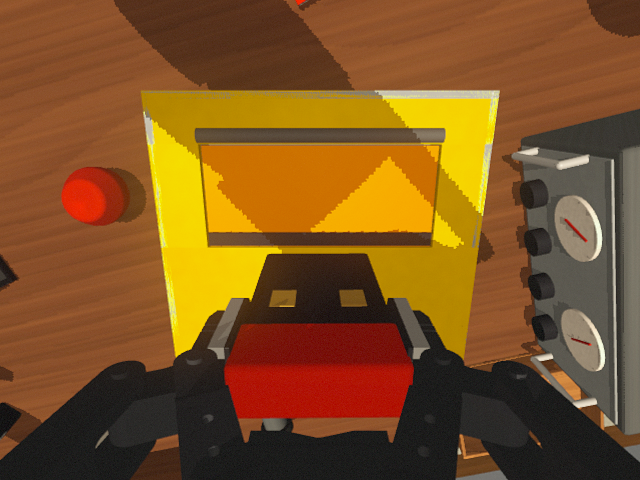

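View pics/scene2.png

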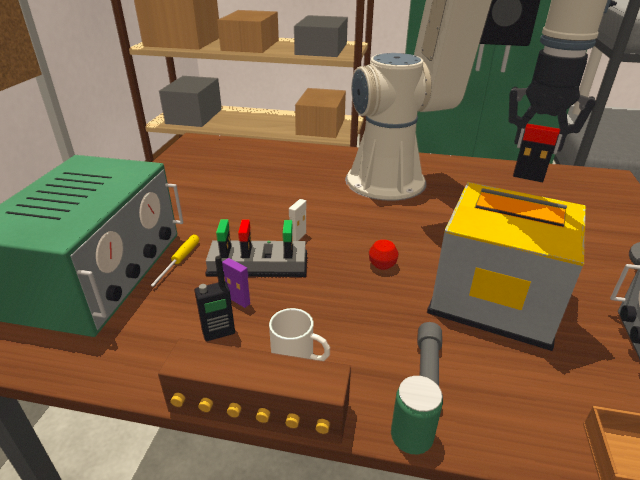

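The pack is held centrally and the slot is in clear view: free edge with its black stripe at (209,246)–(434,246), hinge rod at row ~137. I'll refine the slot position from this.

```bash
python3 - <<'E'
from h import *
c=pickle.load(open("wrist2.pkl","rb"))
A,B=ray(c,(208,246.5),.21),ray(c,(434,246.5),.21); C,D=ray(c,(201,144),.21),ray(c,(441,144),.21)
E1,E2=ray(c,(141,91),.21),ray(c,(499,91),.21)
m=(A+B)/2; print(A,B,np.linalg.norm(A-B),C,D, m, "ang",np.degrees(np.arctan2(*(B-A)[:2][::-1])), "slot",m[:2]-.038*xh, "from edge corners", (E1+E2)[:2]/2+.070*xh, np.linalg.norm(E1-E2))
E
```

```text
[0.4985 0.2066 0.21  ] [0.5395 0.3722 0.21  ] 0.17058338802479048 [0.4258 0.2264 0.21  ] [0.4659 0.3883 0.21  ] [0.519  0.2894 0.21  ] ang 76.08987615633187 slot [0.4821 0.2985] from edge corners [0.4802 0.2982] 0.23901942864112485
```

```bash
cat >> h.py <<'E'
S0=np.array([.481,.298]); XF=.021
def post(tag):
    from workcell import bot,hand,get_obs,vision
    s=S0+XF*xh
    bot.servo_line([s[0],s[1],.30],ori(BA),velocity=.2)
    for z in (.23,.19,.165):
        bot.servo_line([s[0],s[1],z],velocity=.1)
        o=get_obs(); print(z,o["position"],"F",o["wrist_force"],o["gripper_width"])
    for n in ["wrist","scene"]:
        c=vision.read_camera(n); cv2.imwrite(f"pics/{n}_{tag}in.png",c["frame"][:,:,::-1])
E
python3 - <<'E'
from h import *
post("a")
E
```

```text
0.23 [0.5023 0.2929 0.2306] F [ 4.0143 -1.6875  0.1416] 0.05439592303640134
0.19 [0.5022 0.2924 0.1895] F [ 8.9172 -5.2028 -6.4544] 0.05445101058811167
0.165 [0.5015 0.2928 0.165 ] F [ 4.5773 -1.8664 -0.9558] 0.054603971550216485
```

View pics/wrist_ain.png

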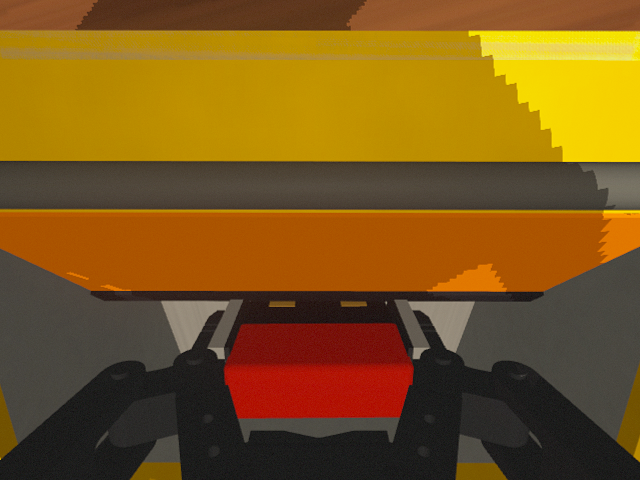

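View pics/scene_ain.png

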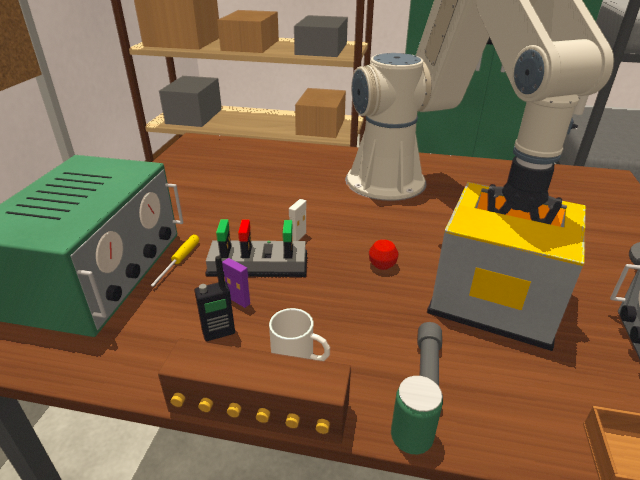

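The flap is pushed down and lies against the fingers, with its striped edge at row ~296. The pack is below the slot, so I'll release it.

```bash
python3 - <<'E'
from h import *
from workcell import *
hand.move_gripper(.07); bot.dwell(.4)
o=get_obs(); print(o["time_s"],o["wrist_force"],o["gripper_width"])
c=vision.read_camera("wrist"); cv2.imwrite("pics/wrist_arel.png",c["frame"][:,:,::-1])
E
```

```text
10.4667 [ 1.2512 -0.7609  5.1257] 0.07033415863139492
```

View pics/wrist_arel.png

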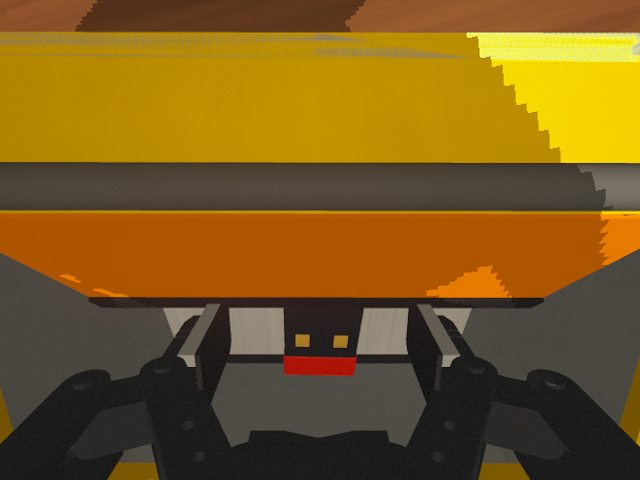

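The pack has dropped clear and lies on the floor well below, at (320,355), with the flap still held on the fingers. I'll withdraw and check that the flap shuts.

```bash
python3 - <<'E'
from h import *
from workcell import *
s=S0+XF*xh
bot.servo_line([s[0],s[1],.34],velocity=.2); hand.move_gripper(.085)
c=vision.read_camera("wrist"); cv2.imwrite("pics/wrist_aout.png",c["frame"][:,:,::-1])
print(get_obs()["time_s"])
E
```

```text
11.8917
```

View pics/wrist_aout.png

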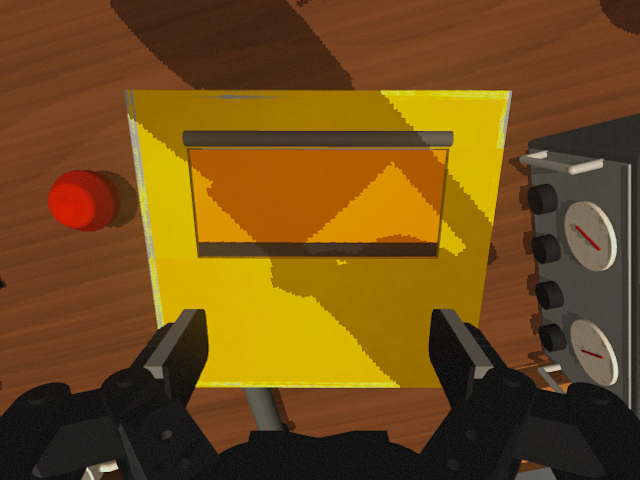

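The flap is shut flush (orange panel rows 148–257, no gap). Next is the second red pack, between the empty pocket and the far green pack.

```bash
python3 - <<'E'
from h import *
from workcell import *
bot.reach([.513,-.2885,.30],ori(RA))
c=vision.read_camera("wrist"); cv2.imwrite("pics/w3.png",c["frame"][:,:,::-1])
for k in blobs(c,(0,120,60),(8,255,255),200)[0]:
    x,y,w,h=cv2.boundingRect(k); P=np.array([ray(c,p,.11)[:2] for p in k[:,0]],np.float32); print((x,y,w,h),cv2.minAreaRect(P*1000))
E
```

```text
(284, 188, 67, 39) ((512.2312622070312, -283.4398193359375), (55.73873519897461, 32.570281982421875), 11.375117301940918)
```

View pics/w3.png

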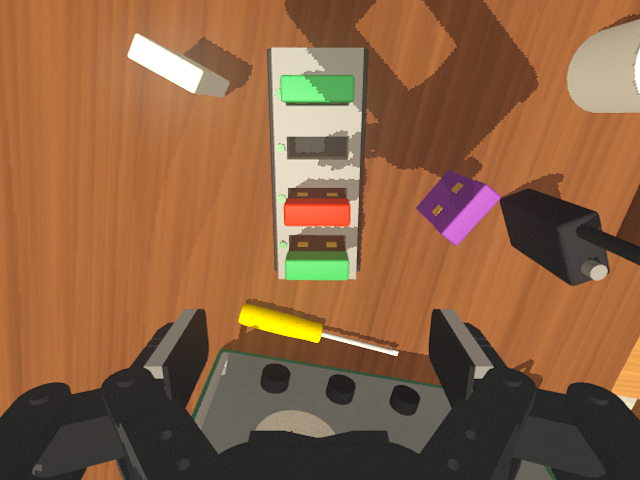

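```bash
python3 - <<'E'
from h import *
from workcell import *
pick((.5135,-.2892))
s=S0+XF*xh
bot.reach([s[0],s[1],.36],ori(BA))
post("b")
print(get_obs()["time_s"])
E
```

```text
w [ 0.4937  0.4987 -0.2057]
grip 0.05477081977276726 [-1.7177  0.6647  5.7163]
lift 17.3667 0.05421566120658223 [ 0.8696  0.5072 -1.6615]
0.23 [0.5023 0.2929 0.2306] F [ 4.441  -1.859   0.7716] 0.05473252560074921
0.19 [0.5022 0.2924 0.1897] F [ 9.4816 -2.8179 -5.2713] 0.05458415834345207
0.165 [0.5015 0.2928 0.1651] F [ 4.9832 -2.2988 -1.1169] 0.054827662318428706
21.8083
```

View pics/wrist_bin.png

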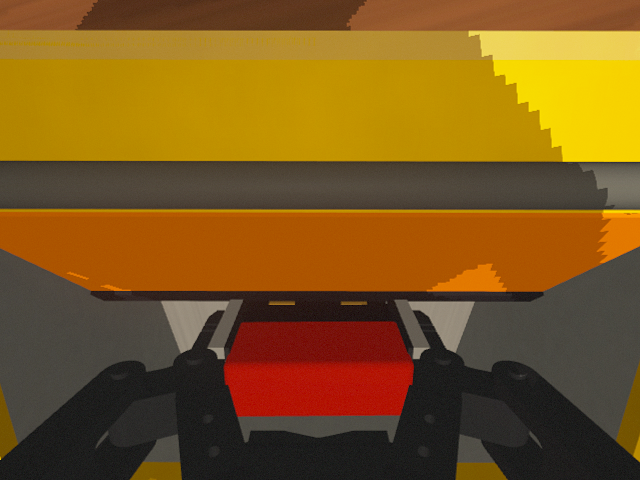

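The second pack is in the same state as the first was: flap held down, pack below the slot. I'll release it.

```bash
python3 - <<'E'
from h import *
from workcell import *
hand.move_gripper(.07); bot.dwell(.6)
c=vision.read_camera("wrist"); cv2.imwrite("pics/wrist_brel.png",c["frame"][:,:,::-1])
print(get_obs()["wrist_force"])
E
```

```text
[ 1.1813 -0.445   4.8099]
```

View pics/wrist_brel.png

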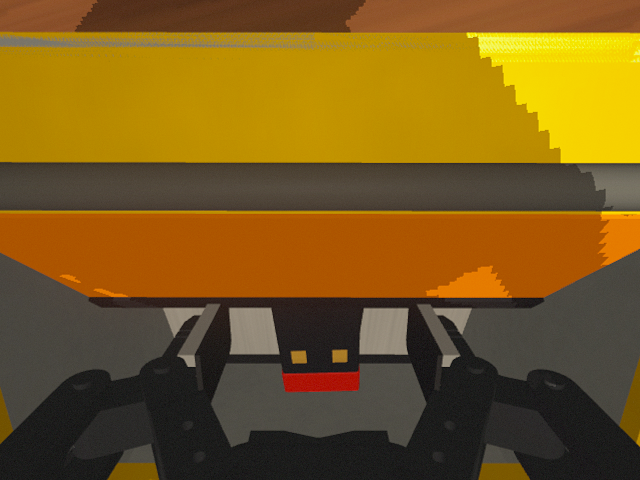

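It dropped clear onto the floor at (320,365). I'll withdraw and do the final checks.

```bash
python3 - <<'E'
from h import *
from workcell import *
s=S0+XF*xh
bot.servo_line([s[0],s[1],.36],velocity=.2); bot.dwell(.3)
c=vision.read_camera("wrist"); w=c["frame"]
t=vision.read_camera("scene")["frame"]
cv2.imwrite("pics/fw.png",w[:,:,::-1])
cv2.imwrite("pics/fs.png",t[:,:,::-1])
d=pickle.load(open("cams0.pkl","rb"))
df=cv2.absdiff(t,d["scene"]["frame"]).max(2)
m=cv2.morphologyEx((df>40).astype(np.uint8),cv2.MORPH_OPEN,np.ones((3,3)))
print([cv2.boundingRect(k) for k in cv2.findContours(m,0,2)[0]])
o=get_obs(); print(o["time_s"],o["wrist_force"])
E
```

```text
[(571, 367, 3, 3), (551, 362, 19, 12), (576, 325, 38, 43), (427, 223, 20, 24), (261, 220, 15, 42), (239, 219, 16, 42), (505, 206, 80, 57), (306, 198, 133, 57), (483, 193, 63, 21), (371, 191, 9, 4), (185, 190, 112, 29), (178, 190, 5, 5), (467, 182, 80, 20), (361, 181, 3, 4), (422, 173, 42, 36), (512, 137, 6, 8), (380, 123, 6, 4), (392, 111, 42, 22), (383, 89, 46, 35), (354, 67, 17, 46), (506, 47, 91, 94), (588, 43, 6, 6), (603, 0, 15, 8), (543, 0, 62, 41), (343, 0, 149, 111), (144, 0, 57, 107)]
24.2833 [0.1234 0.59   0.3333]
```

View pics/fw.png

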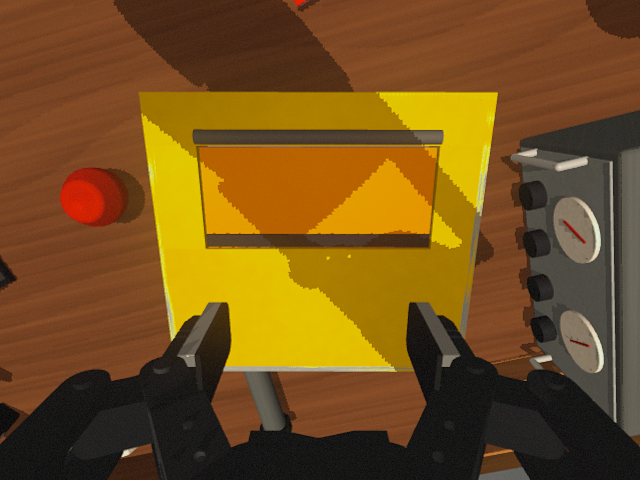

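View pics/fs.png

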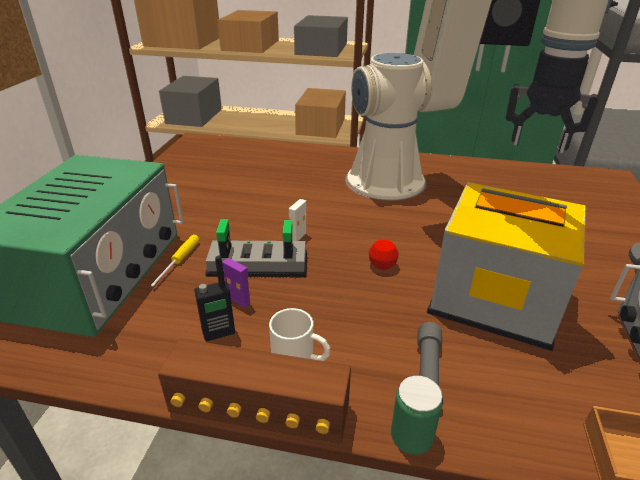

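The flap is shut, the two middle pockets are empty, and both greens stand at (223,237) and (287,237) in the scene view. Everything else looks unmoved; the remaining image differences are the arm and its shadow.

```bash
python3 -c "
from workcell import hand_in; hand_in()"
```

```text
the job is handed in; nothing more can be done
```

I posted both red packs through the flap one at a time and handed the job in at about 24 s of the 64 s allowed. For each pack, I gripped it across its width and pushed the flap down with pack and fingers. I let go with the fingers still holding the flap open, then drew straight up.

- **Drops:** the wrist pictures showed each pack lying on the box floor, well below the fingers, before I withdrew.
- **Flap:** it was shut flush after each posting.
- **Bench:** the last scene picture shows both green packs standing in the rack. The mug, apple, handset, driver, torch and the white and purple look-alikes appear unmoved. I compared that picture with the first one, and the differences were the two missing packs, the arm and its shadows.
- **Forces:** wrist force read at most about 11 N at the points I checked, and was near zero at the end.
- **Disagreement:** the scene and top cameras differed by about 4 mm in x. I averaged them and corrected with the wrist camera.

No check failed. I did not see where the packs came to rest after the flap closed, because the box hides them.

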